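# Move the food sealer's battery pack to its charger

### The arm

A 7-joint arm with a two-finger parallel gripper is mounted at the origin on the work surface. World frame = base frame: x ahead of the robot, y to its left, z up, the work surface at z = 0. Lengths are in m, angles in rad, forces in N, time in s.
With the tool pointing down it reaches from about 0.425 to 0.925 m from the base axis. Payload 6.8 kg.
Tool frame: the origin (TCP) lies where the fingers leave the gripper's body, on its centre line; the fingertips stand 73 mm ahead of it and the grasp point (between the pads) lies 54 mm ahead of it; z points along the fingers, y is the line along which they close (so a half turn about z gives the same grasp; the last joint's range is limited). The gripper opens to 85 mm and grips with 20 to 120 N. Pads are 22 mm wide; open, the fingers measure 114 mm over their backs; the gripper's body (76 mm by 85 mm) begins 54 mm behind the grasp point. The pads swing forward as they close: fully open they stand 13 mm farther back than shut.
Start: joints at [1.09, 0.477, 0.022, 1.555, -0.011, 1.109, -0.083], TCP at [0.246, -0.629, 0.304] pointing down, gripper open.
Joint ranges: [-2.96, 2.96], [-0.34, 2.1], [-1.41, 1.46], [0.24, 2.44], [-1.37, 4.51], [0.17, 1.92], [-2.96, 2.96]. Speed limits (rad/s): [2.39, 2.39, 3.14, 3.14, 3.14, 3.14, 3.14].

### API

Orientations are given as a rotation vector (axis times angle).
In Python, from bench import r gives the robot as it stands.
- The arm moves only by the shell command python3 drive.py FILE [OPENING] [FORCE], which reads ROWS from the file FILE. ROWS is a JSON list of rows, 1 to 5 of them, each an object with the fields sx, sy, sz (the shift in units of 20 mm), drx, dry, drz (a rotation vector in units of 0.1 rad); a field left out counts as zero; each row is the pose to reach, as a shift and turn from the pose commanded when the command began, along the tool's axes at that moment; what a row does not reach only later rows make up. A row lasts 1/10 s, in which the tool goes at most 0.05 m and 0.15 rad, less where a joint would pass 70% of its speed; a pose out of reach is approached as far as the arm can. OPENING is the finger opening in m, set as the command begins (- or left out keeps the last). The fingers move at their own pace and stop on an object; FORCE is the grip in N (left out, the last holds). Time passes only in rows, so rows that do not move let the fingers close. It prints the time, the measured TCP pose, the force, the opening and the grip force at its end. Input that does not fit is refused with a message, and nothing moves.
- r.get_obs(): the state, without advancing time (a new reading comes with each control period).
- r.grab_frame(name): name is "side" or "top" or "wrist"; returns (picture, depth): 400x640x3 uint8, blue, green, red; 400x640 float32, m along the optical axis (not along the pixel's ray), 0 where there is no reading.
- r.camera_info(name): a dict with "camera_matrix" (3x3 intrinsics, pixels), "R" (3x3) and "t" (3): a world point X has camera coordinates R X + t. Camera axes: x right, y down, z forward; pixel columns grow to the right and rows downward; lengths in m; the calibration is good to about 2 mm. A picture is of the moment at which its call begins: read the wrist's pose just before it. camera_info takes no time and is no camera call; for the wrist camera it gives the pose at the moment of the call.
- r.hand_in(): hands the job in; it is judged then, once.
The state is a dict: "clock": time; "joints": joint angles; "qvel": joint speeds; "tau": joint torques, N m; "tcp_pos": TCP position; "orientation": TCP orientation; "contact_force": force on the tool from outside, world axes, zero at the start; "moment": the same for the moment, N m; "grip_width": finger opening in m; "gripper_force": force on a finger pad.
Only numpy, scipy, OpenCV 4.12 (cv2) and the standard library are available. Lean on these libraries where they do the work, as an engineer would, in place of code of your own. Each camera call takes 0.05 s, during which the arm holds its last target. There are 200 camera calls.

### The job

Turn the food sealer's latch knob a quarter turn clockwise to release the battery panel, then slide the panel about 10 mm towards the knob, lift it off and lay it flat, handle up, on the wooden chopping board. Take the battery pack out of the sealer and slide it, narrow end first, fully home in the charger on the counter, and let go. Do not knock over or push aside the jar, tin, mug and bottle standing about.

Things in the scene. Friction and masses are not known exactly. Their poses are not given: they have to be found in the camera images.
- sealer: Cordless food sealer, a fixed low white box 280 mm (its x) x 150 mm (its y) x 85 mm high; origin at the centre of its underside, z up. Its near end (-x) carries the latch knob; the rest of its top is the battery panel, sunk flush. Under the panel is the battery bay, floor 32 mm above the counter, the pack lying in it along x.
- bay_grip (a point): Point in the bay at sealer (64, 0, 53) mm where the pack can be gripped across its width: from sealer x +36 to +120 mm the bay is 108 mm wide and open down to 14 mm above the counter on both sides of the pack. From x -42 to +36 mm it is a channel 50 mm wide with walls up to 78 mm: no room for fingers. Pack top 72 mm.
- latch (a joint): Angle of the latch knob on the sealer (rad), 0 to 1.62; starts between 0 and 0.25. It grows clockwise seen from above and stays where left (friction about 0.05 N m). At 0 its grip bar and its tongue lie along the sealer's x, the tongue reaching 16 mm over the panel's near edge: it holds the panel down and stops it sliding; beyond 1.35 the tongue is clear of the panel.
- latch_grip (a point): Point on the knob's vertical axis at the height to grip, 116 mm above the counter, at sealer (-84, 0) mm. The steel grip bar is 46 mm long, 14 mm wide and stands from 94.5 to 126 mm above the counter.
- panel: Loose white battery panel, plate 178 (x) x 124 (y) x 6 mm, about 0.18 kg; origin at the centre of its underside, z up out of its handle side. It starts in the sealer, origin at sealer (39, 0, 78) mm, axes parallel, 2 mm play at the sides. Its far edge is tucked 6 mm under two steel tabs: once unlatched, slide it 8 to 11 mm towards the knob (12 mm room), then lift straight up.
- panel_handle (a point): Middle of the panel's upright handle rib, 27 mm above the panel's underside. The rib is 70 mm long (panel x), 12 mm thick (y) and its top stands 34 mm above the underside, at the panel's centre.
- pack: Loose black battery pack, about 0.35 kg, 150 mm long (its x): a body 42 mm wide and 40 mm high from x -75 to +45 mm and a narrow contact end 28 mm wide, from 6 to 34 mm high, from x +45 to +75 mm. Origin in the middle of the length, on the underside, z up. It starts in the sealer's bay under the panel, origin near sealer (39, 0, 32) mm, its x along the sealer's x.
- pack_tip (a point): Centre of the end face of the pack's narrow end, pack (75, 0, 20) mm.
- charger: Battery charger fixed on the counter: a grey hood with no floor, so that the pack slides in along the counter. Its x points into the hood. Origin on the counter, on the centre line, 60 mm in front of the mouth. Mouth at x +60 mm, inside 54 mm wide and 50 mm high, outside 80 mm wide and 62 mm high; end stop at x +140 mm; a block 90 mm wide, 75 mm high behind, to x +185 mm.
- charger_stop (a point): Middle of the charger's end stop, charger (140, 0, 20) mm, axes as the charger's: the face that the pack's narrow end meets when fully home; 70 mm of the pack then stick out of the mouth.
- board: Wooden chopping board fixed on the counter, 280 (x) x 150 (y) x 18 mm; origin at the centre of its underside. A spice jar stands on its far end (+x), so the panel fits with its length along the board and its centre about 30 mm towards -x from the board's centre.
- spice_jar: Bystander: small jar 44 mm across, 90 mm tall, standing on the board's far end. Origin at the centre of its underside.
- tin: Bystander: food tin 66 mm across, 110 mm tall, standing beside the charger (its -y side). Origin at the centre of its underside.
- mug: Bystander: white mug 72 mm across (handle extra), 90 mm tall, standing beside the charger (its +y side). Origin at the centre of its underside.
- soap_bottle: Bystander: white bottle 60 mm across, 170 mm tall, standing behind the sealer. Origin at the centre of its underside.

How it is judged:
By the outcome, as a careful person would: the job done as asked, in the order asked, and still so for the second after the job is handed in, with the robot touching nothing.
It also fails if it takes over 69 s, if anything falls off the work surface, if the arm or the gripper's body presses on something with over 40 N, if the wrist force passes 120 N, or if a joint passes its speed limit or range.

## Working session

There is one attempt and no reset: what is moved stays moved. The work goes in short steps, Python scripts to look and compute and a shell command to move; the robot and the scene stay as the last step left them, time stands still between calls to the robot, and variables do not carry over. Pictures are saved under pics/ and viewed, at most 10 in all, crops included, and the job is handed in when it is done.

```bash
ls; mkdir -p pics
python3 - <<'E'
from bench import r
import cv2,numpy as np
o=r.get_obs();print(o['clock'],o['tcp_pos'],o['orientation'])
for n in ("top","side"):
    p,d=r.grab_frame(n);cv2.imwrite(f"pics/{n}0.png",p);np.save(f"pics/{n}0.npy",d)
    i=r.camera_info(n);print(n,i)
E
```

```text
bench.py
drive.py
pics
0.0 [ 0.24566487 -0.62820656  0.30291536] [-3.08539979e+00 -5.81942633e-01  7.90539846e-04]
top {'camera_matrix': array([[373.41389447,   0.        , 322.75781427],
       [  0.        , 373.41389447, 199.15742523],
       [  0.        ,   0.        ,   1.        ]]), 'R': array([[ 0.01800782, -0.9994482 , -0.02791095],
       [-0.9972986 , -0.01596683, -0.0716977 ],
       [ 0.07121249,  0.02912667, -0.99703582]]), 't': array([9.68975548e-04, 6.03616166e-01, 1.01202435e+00])}
side {'camera_matrix': array([[373.34183491,   0.        , 318.38767665],
       [  0.        , 373.34183491, 201.27387874],
       [  0.        ,   0.        ,   1.        ]]), 'R': array([[-0.81565491, -0.57834979, -0.01478454],
       [-0.33153133,  0.48820082, -0.80730845],
       [ 0.4741245 , -0.65358356, -0.58994448]]), 't': array([0.49281933, 0.27225487, 0.7409986 ])}
```

View pics/top0.png

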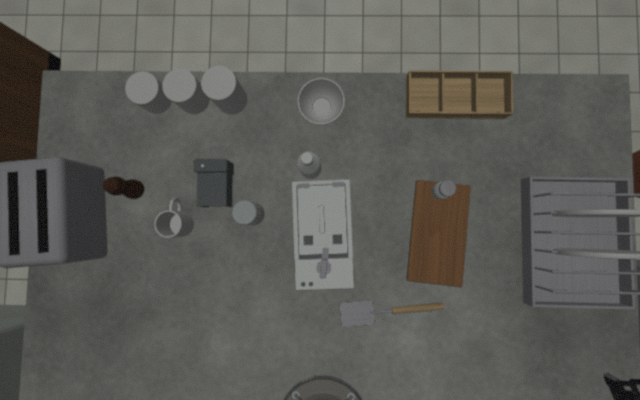

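View pics/side0.png

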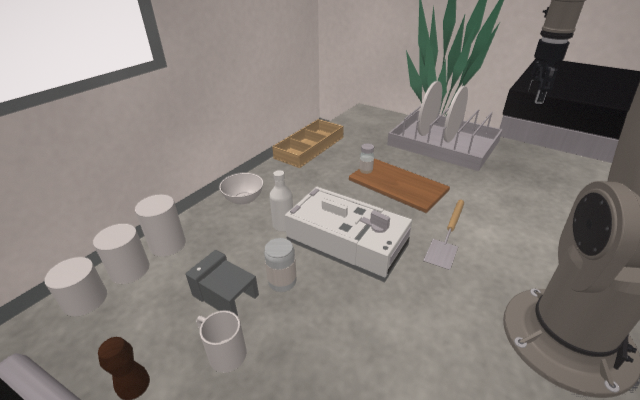

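The top view shows the sealer at columns 293–354 and rows 180–290, with the knob near (323,262). The charger is at about (212,183) with its mouth facing the robot at row ~207, and the board is at about (440,233). The side view shows the same layout. Next I'll measure with height masks and ray casts.

```bash
cat > h.py <<'E'
import numpy as np,cv2
from bench import r
def ray(i,uv,z):
    uv=np.atleast_2d(np.asarray(uv,float));K,R,t=i['camera_matrix'],i['R'],i['t']
    d=(np.c_[uv,np.ones(len(uv))]@np.linalg.inv(K).T)@R; c=-R.T@t
    return c+d*((z-c[2])/d[:,2])[:,None]
def cloud(i,d):
    v,u=np.mgrid[:d.shape[0],:d.shape[1]];K,R,t=i['camera_matrix'],i['R'],i['t']
    p=np.stack([(u-K[0,2])/K[0,0],(v-K[1,2])/K[1,1],np.ones_like(d)],-1)*d[...,None]
    return (p-t)@R
def blob(m,near=None):
    cs,_=cv2.findContours(m.astype(np.uint8),cv2.RETR_EXTERNAL,cv2.CHAIN_APPROX_NONE)
    return max(cs,key=cv2.contourArea)
def rect(i,c,z):
    P=ray(i,c.reshape(-1,2),z)[:,:2]
    (cx,cy),(w,h),a=cv2.minAreaRect((P*1000).astype(np.float32))
    if w<h: w,h,a=h,w,a+90
    return np.round([cx,cy,w,h,(a+90)%180-90],1)
E
python3 - <<'E'
from h import *
i=r.camera_info("top");d=np.load("pics/top0.npy");p=cv2.imread("pics/top0.png");P=cloud(i,d);Z=P[...,2]
def box(u0,u1,v0,v1):
    m=np.zeros(Z.shape,bool);m[v0:v1,u0:u1]=1;return m
hsv=cv2.cvtColor(p,cv2.COLOR_BGR2HSV)
print("counter z",np.median(Z[320:360,100:250]))
b=box(400,480,170,300);m=b&(hsv[...,1]>90)
print("board",rect(i,blob(m),.018),np.median(Z[m]))
b=box(285,365,176,300);m=b&(Z>.07)&(Z<.15)
print("sealer",rect(i,blob(m),.085),np.median(Z[m]))
b=box(185,235,150,215)
for lo,hi,z in((.05,.068,.062),(.069,.085,.075),(.05,.085,.07)):
    m=b&(Z>lo)&(Z<hi);print("charger",z,rect(i,blob(m),z),m.sum())
for n,bx,lo,hi,z in(("knob",(300,350,240,290),.105,.135,.126),("rib",(300,345,195,245),.10,.125,.112),("jar",(425,465,170,210),.09,.12,.108),("tin",(228,265,195,230),.1,.12,.11),("mug",(150,185,195,245),.08,.1,.09),("bottle",(290,325,145,180),.1,.19,.17)):
    m=box(*bx)&(Z>lo)&(Z<hi)
    if m.sum()>5: print(n,rect(i,blob(m),z),m.sum(),np.median(Z[m]))
m=box(300,350,240,290)&(Z>.086)&(Z<.105);print("tongue",rect(i,blob(m),.09),m.sum())
E
```

```text
counter z 0.00020313547406862484
board [ 517.7 -307.   275.8  148.    -5.4] 0.018226704255951413
sealer [508.1   9.7 279.6 150.    3.2] 0.08481815420719914
charger 0.062 [ 6.396e+02  3.076e+02  1.259e+02  8.670e+01 -2.000e-01] 1062
charger 0.075 [684.8 310.7  89.4  34.9 -89.2] 431
charger 0.07 [639.5 307.6 126.8  94.5   2.5] 1498
knob [425.2   4.8  46.9  13.9  -4.8] 113 0.12601466345290774
rib [545.9  11.7  68.   12.    3.4] 133 0.11189434592114206
jar [ 629.9 -303.1   41.3   38.7  -44.4] 219 0.10803783120326793
tin [560.1 208.1  61.5  58.4 -89. ] 475 0.1101271109349175
mug [527.5 411.   74.1  67.5 -88.9] 204 0.08890332335170702
bottle [679.   43.8  53.1  52.7   0.8] 417 0.1210475754344763
tongue [438.6  -6.1  93.   71.3  50.9] 728
```

Run:
```python
import cv2
p=cv2.imread("pics/top0.png");c=p[140:300,180:480];cv2.imwrite("pics/crop0.png",cv2.convertScaleAbs(cv2.resize(c[:,:][:, :190],None,fx=3.7,fy=3.7,interpolation=cv2.INTER_CUBIC),alpha=1.5))
```

```text
(no output)
```

View pics/crop0.png

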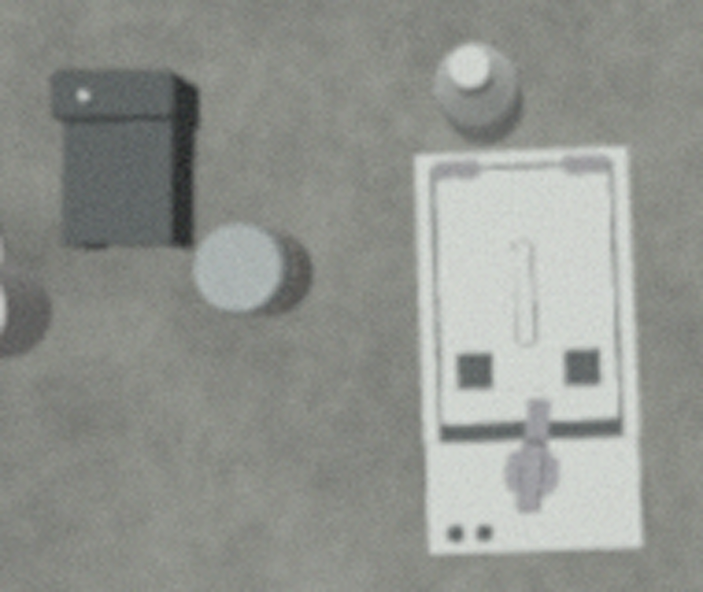

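The crop shows the knob bar tilted slightly clockwise from the sealer's axis. The charger hood is clear of the tin at (240,268), and the bottle stands behind the sealer. All measured sizes match those given. Next I'll refine the charger pose and plan the knob approach.

```bash
cat >> h.py <<'E'
from scipy.spatial.transform import Rotation as Ro
def plan(x,y,gz,az,pos=None,ori=None,off=.054):
    """world mm grasp point, tool-y azimuth deg -> shift (tool axes, m) and rotvec"""
    o=r.get_obs();pos=o['tcp_pos'] if pos is None else pos;T=Ro.from_rotvec(o['orientation'] if ori is None else ori)
    a=np.radians(az);yv=np.array([np.cos(a),np.sin(a),0]);zv=np.array([0,0,-1.]);xv=np.cross(yv,zv)
    G=Ro.from_matrix(np.c_[xv,yv,zv]);g=np.array([x,y,gz])/1000-off*zv
    print("shift",np.round(T.inv().apply(g-pos),4),"rot",np.round((T.inv()*G).as_rotvec(),3),"clock",round(o['clock'],2),"az",np.round(np.degrees(np.arctan2(*T.apply([0,1,0])[1::-1])),1))
E
python3 - <<'E'
from h import *
i=r.camera_info("top");d=np.load("pics/top0.npy");P=cloud(i,d);Z=P[...,2]
b=np.zeros(Z.shape,bool);b[150:215,185:240]=1
H=P[b&(abs(Z-.062)<.004)]*1000;B=P[b&(abs(Z-.075)<.004)]*1000
print("hood",H[:,:2].min(0),H[:,:2].max(0),len(H));print("block",B[:,:2].min(0),B[:,:2].max(0))
for n,m in(("hood",abs(Z-.062)<.004),("block",abs(Z-.075)<.004)):
    print(n,rect(i,blob(b&m),.062 if n=="hood" else .075))
m=b&(abs(Z-.062)<.004)
rows=[v for v in range(150,215) if m[v].sum()>15]
L=[];Rr=[]
for v in rows:
    u=np.where(m[v])[0];L.append(ray(i,[u[0]-.5,v],.062)[0]);Rr.append(ray(i,[u[-1]+.5,v],.062)[0])
L,Rr=np.array(L)*1000,np.array(Rr)*1000
for e in(L,Rr): 
    k=slice(2,-2);q=np.polyfit(e[k,0],e[k,1],1);print("edge y at 600:",np.polyval(q,600),"deg",np.degrees(np.arctan(q[0])),e[[0,-1],0])
M=P[150:250,150:190];k=(M[...,2]>.02)&(M[...,2]<.1);print("mug+handle",M[k][:,:2].min(0),M[k][:,:2].max(0))
print("knob");plan(424.5,5,116,85.2)
E
```

```text
hood [576.66207282 267.01210269] [700.19261885 351.42832485] 982
block [666.57166354 268.11746958] [703.38376522 356.97601217]
hood [ 6.301e+02  3.090e+02  1.069e+02  8.400e+01 -2.000e-01]
block [684.8 312.   86.7  34.9 -89.2]
edge y at 600: 351.02697611420564 deg 0.2267909000952091 [665.94836617 579.45498423]
edge y at 600: 269.2655910505955 deg 2.5858049786212276 [667.09343281 580.7887699 ]
mug+handle [0.49242453 0.37604237] [0.59907752 0.44903517]
knob
shift [ 0.3972 -0.5244  0.1338] rot [-1.000e-03 -2.000e-03 -2.685e+00] clock 0.1 az -68.6
```

Careful with the scale: shifts go in units of 20 mm and turns go in units of 0.1 rad. That gives: 0.225 m is 11.25, 0.18 m is 9, -0.75 rad is -7.5.

```bash
echo '[{"sx": 2.25, "sy": -1, "drz": -1.5}, {"sx": 4.5, "sy": -2, "drz": -3}, {"sx": 6.75, "sy": -3, "drz": -4.5}, {"sx": 9, "sy": -4, "drz": -6}, {"sx": 11.25, "sy": -5, "drz": -7.5}]' > next.json && python3 drive.py next.json 0.05 40; python3 -c "
from h import *
plan(480,-200,230,17);plan(424.5,5,180,85.2)"
```

```text
clock: 0.6
tcp_pos: [0.4199, -0.4519, 0.3036]
orientation: [-2.654, -1.68, 0.0]
contact_force: [1.0, -0.6, 0.1]
grip_width: 0.05
gripper_force: 0.0
shift [ 0.2534 -0.0534  0.0197] rot [-0.    -0.    -0.739] clock 0.6 az -25.3
shift [ 0.4149 -0.1912  0.0698] rot [-0.000e+00 -1.000e-03 -1.929e+00] clock 0.6 az -25.3
```

To row units: 0.243 m is 12.15, 0.195 m is 9.75, -0.75 rad is -7.5.

```bash
echo '[{"sx": 2.45, "sy": -0.5, "drz": -1.5}, {"sx": 4.9, "sy": -1, "drz": -3}, {"sx": 7.35, "sy": -1.5, "drz": -4.5}, {"sx": 9.75, "sy": -2, "drz": -6}, {"sx": 12.15, "sy": -2.5, "sz": 1, "drz": -7.5}]' > next.json && python3 drive.py next.json; python3 -c "
from h import *
plan(440,0,180,60);plan(424.5,5,180,85.2)"
```

```text
clock: 1.1
tcp_pos: [0.4799, -0.2136, 0.2869]
orientation: [1.851, 2.533, 0.002]
contact_force: [1.3, -0.1, -0.3]
grip_width: 0.0502
gripper_force: 0.0
shift [0.2158 0.0266 0.0523] rot [ 0.002  0.004 -0.739] clock 1.1 az 17.7
shift [0.2253 0.0134 0.0522] rot [ 1.000e-03  5.000e-03 -1.178e+00] clock 1.1 az 17.7
```

```bash
echo '[{"sx": 2.25, "sy": 0.2, "sz": 0.5, "drz": -1.5}, {"sx": 4.5, "sy": 0.4, "sz": 1, "drz": -3}, {"sx": 6.75, "sy": 0.5, "sz": 1.5, "drz": -4.5}, {"sx": 9, "sy": 0.6, "sz": 2, "drz": -6}, {"sx": 11.2, "sy": 0.65, "sz": 2.5, "drz": -7.5}]' > next.json && python3 drive.py next.json; echo '[{"drz": -1.5}, {"drz": -3}, {"drz": -4.2}, {"drz": -4.2}]' > next.json && python3 drive.py next.json
python3 - <<'E'
from h import *
plan(424.5,5,116,85.2)
i=r.camera_info("wrist");p,d=r.grab_frame("wrist");cv2.imwrite("pics/w1.png",p);np.save("pics/w1.npy",d)
P=cloud(i,d);Z=P[...,2];m=(Z>.115)&(Z<.135)&(abs(P[...,0]-.425)<.05)&(abs(P[...,1])<.05)
print(m.sum());print(rect(i,blob(m),.126) if m.sum()>20 else "")
E
```

```text
clock: 1.6
tcp_pos: [0.4234, 0.0038, 0.2347]
orientation: [0.797, 3.039, -0.0]
contact_force: [0.4, 1.3, -0.4]
grip_width: 0.0499
gripper_force: 0.0
clock: 2.0
tcp_pos: [0.4241, 0.0022, 0.2348]
orientation: [-0.154, -3.137, -0.0]
contact_force: [-0.9, -0.2, -0.4]
grip_width: 0.0502
gripper_force: 0.0
shift [-0.0002  0.0029  0.0648] rot [ 0.    -0.001 -0.014] clock 2.0 az 84.4
1767
[422.5   3.2  48.1  13.3  -5. ]
```

To row units: 0.063 m is 3.15, 0.002 m is 0.1, -0.014 rad is -0.14.

```bash
echo '[{"sy": 0.1, "sz": 1.5, "drz": -0.1}, {"sy": 0.1, "sz": 3, "drz": -0.14}, {"sy": 0.1, "sz": 3.15, "drz": -0.14}]' > next.json && python3 drive.py next.json && echo '[{}, {}, {}, {}, {}]' > next.json && python3 drive.py next.json 0 60
```

```text
clock: 2.35
tcp_pos: [0.4225, 0.0038, 0.1696]
orientation: [-0.137, -3.133, 0.0]
contact_force: [0.3, -0.6, 0.2]
grip_width: 0.0498
gripper_force: 0.0
clock: 2.85
tcp_pos: [0.4253, 0.0034, 0.1734]
orientation: [0.135, 3.137, -0.003]
contact_force: [-1.5, -3.3, 6.7]
grip_width: 0.0126
gripper_force: 59.6
```

```bash
python3 -c "
from h import *
o=r.get_obs();print(o['contact_force'],o['moment'],o['joints'])
plan(424.5,5,116,85.2)"
```

```text
[-1.50670949 -3.3099572   6.65353436] [-0.54420048  0.32106211  0.04552656] [ 0.48021052  0.34997201 -0.73136672  2.20790544  0.36677658  0.70044995
  0.9790337 ]
shift [0.0009 0.0015 0.0034] rot [-0.002  0.002 -0.003] clock 2.85 az 85.1
```

```bash
echo '[{"sz": -0.05, "drz": 1.4}, {"sz": -0.05, "drz": 2.8}, {"sz": -0.05, "drz": 4.2}, {"sz": -0.05, "drz": 5.6}, {"sz": -0.05, "drz": 7}]' > next.json && python3 drive.py next.json && echo '[{"drz": 1.4}, {"drz": 2.8}, {"drz": 4.2}, {"drz": 5.6}, {"drz": 7.2}]' > next.json && python3 drive.py next.json && echo '[{}, {}, {}]' > next.json && python3 drive.py next.json; python3 -c "
from h import *
plan(424.5,5,116,3.2)"
```

```text
clock: 3.35
tcp_pos: [0.4248, 0.0024, 0.1736]
orientation: [1.212, 2.896, -0.002]
contact_force: [1.3, -7.2, -7.2]
grip_width: 0.0128
gripper_force: 60.4
clock: 3.85
tcp_pos: [0.424, 0.0019, 0.1735]
orientation: [2.144, 2.294, -0.004]
contact_force: [-1.8, -7.7, -1.3]
grip_width: 0.0127
gripper_force: 61.1
clock: 4.15
tcp_pos: [0.424, 0.0019, 0.1735]
orientation: [2.138, 2.3, -0.004]
contact_force: [-1.8, -7.8, -2.2]
grip_width: 0.0128
gripper_force: 61.0
shift [0.0031 0.0008 0.0035] rot [-0.001  0.003  0.017] clock 4.15 az 4.2
```

```bash
echo '[{}, {}, {}]' > next.json && python3 drive.py next.json 0.05 && echo '[{"sz": -1.5}, {"sz": -2.5}, {"sz": -2.5}]' > next.json && python3 drive.py next.json
python3 - <<'E'
from h import *
p,d=r.grab_frame("top");i=r.camera_info("top");P=cloud(i,d);Z=P[...,2]
m=(Z>.105)&(Z<.119)&(abs(P[...,0]-.546)<.06)&(abs(P[...,1]-.012)<.03);print(rect(i,blob(m),.112))
plan(546.4,11.8,150,93.2)
E
```

```text
clock: 4.45
tcp_pos: [0.4251, 0.0046, 0.1737]
orientation: [2.135, 2.304, 0.002]
contact_force: [-0.2, -0.6, 0.4]
grip_width: 0.0498
gripper_force: 0.0
clock: 4.75
tcp_pos: [0.4263, 0.0048, 0.2256]
orientation: [2.132, 2.302, 0.006]
contact_force: [0.3, -0.1, -0.5]
grip_width: 0.0501
gripper_force: 0.0
[545.9  11.7  68.   12.    3.3]
shift [-0.0019  0.1211  0.0206] rot [ 0.003  0.003 -1.551] clock 4.8 az 4.4
```

Knob released. I'll move over the rib while turning back, then look at the latch from the wrist.

```bash
echo '[{"sy": 1.5, "drz": -1.5}, {"sy": 3, "drz": -3}, {"sy": 4.5, "drz": -4.5}, {"sy": 6, "drz": -6}, {"sx": -0.1, "sy": 6.05, "drz": -7.5}]' > next.json && python3 drive.py next.json && echo '[{"drz": -1.5}, {"drz": -3}, {"drz": -4.5}, {"drz": -6}, {"drz": -7.5}]' > next.json && python3 drive.py next.json && echo '[{"drz": -0.5}, {"drz": -0.5}]' > next.json && python3 drive.py next.json
python3 - <<'E'
from h import *
i=r.camera_info("top");p,d=r.grab_frame("top");P=cloud(i,d);Z=P[...,2]
m=(Z>.119)&(Z<.13)&(abs(P[...,0]-.424)<.04)&(abs(P[...,1]-.005)<.04);print("bar",rect(i,blob(m),.126) if m.sum()>9 else m.sum())
i=r.camera_info("wrist");p,d=r.grab_frame("wrist");cv2.imwrite("pics/w2.png",p);P=cloud(i,d);Z=P[...,2]
for c,x,y,lo,hi,z in(("bar",.424,.005,.119,.13,.126),("rib",.546,.012,.105,.119,.112)):
    m=(Z>lo)&(Z<hi)&(abs(P[...,0]-x)<.05)&(abs(P[...,1]-y)<.04);print(c,m.sum(),rect(i,blob(m),z) if m.sum()>20 else "")
plan(546.4,11.8,106,93.2)
E
```

```text
clock: 5.3
tcp_pos: [0.5483, 0.0123, 0.222]
orientation: [1.134, 2.929, 0.004]
contact_force: [0.0, -0.4, -1.1]
grip_width: 0.0502
gripper_force: 0.0
clock: 5.8
tcp_pos: [0.5448, 0.0116, 0.2217]
orientation: [0.018, -3.14, -0.001]
contact_force: [0.2, 0.1, 0.2]
grip_width: 0.0499
gripper_force: 0.0
clock: 6.0
tcp_pos: [0.5448, 0.0115, 0.2218]
orientation: [0.087, -3.139, -0.001]
contact_force: [0.2, -0.3, -0.2]
grip_width: 0.0499
gripper_force: 0.0
bar 0
bar 995 [431.4   3.7  45.5   4.5 -86.9]
rib 2225 [545.8  10.1  70.   11.9   3.1]
shift [-0.0015  0.0003  0.0622] rot [ 0.    -0.001 -0.002] clock 6.1 az 93.1
```

View pics/w2.png

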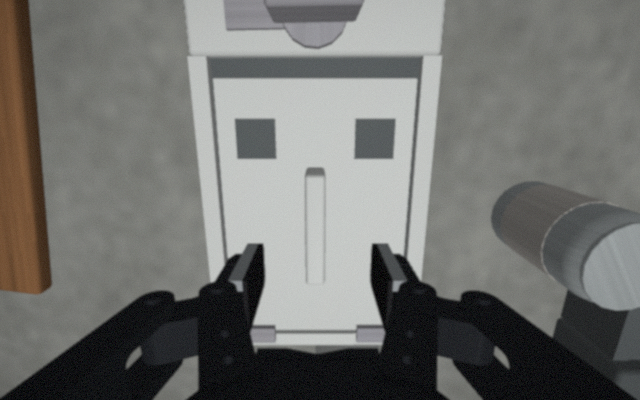

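The wrist view shows the tongue turned clear at (255,15). The rib is centred between the fingers at (315,225) and the tabs are at row ~333. Next: grip the rib and slide the panel.

```bash
echo '[{"sx": -0.05, "sz": 1.5}, {"sx": -0.05, "sz": 2.75}, {"sx": -0.05, "sz": 3.05}, {"sx": -0.05, "sz": 3.05}]' > next.json && python3 drive.py next.json && echo '[{}, {}, {}, {}, {}]' > next.json && python3 drive.py next.json 0 50 && echo '[{"sx": 0.15}, {"sx": 0.3}, {"sx": 0.475}, {"sx": 0.475}, {"sx": 0.475}]' > next.json && python3 drive.py next.json
```

```text
clock: 6.5
tcp_pos: [0.5458, 0.0116, 0.1613]
orientation: [0.086, -3.138, -0.0]
contact_force: [0.1, 0.4, 0.1]
grip_width: 0.0498
gripper_force: 0.0
clock: 7.0
tcp_pos: [0.5471, 0.0114, 0.1633]
orientation: [-0.086, 3.138, -0.001]
contact_force: [-0.5, -0.1, 7.6]
grip_width: 0.0113
gripper_force: 50.1
clock: 7.5
tcp_pos: [0.5381, 0.0112, 0.1633]
orientation: [-0.086, 3.137, 0.001]
contact_force: [2.1, 0.0, 7.4]
grip_width: 0.0109
gripper_force: 50.3
```

```bash
echo '[{"sx": 0.025, "sz": -0.15}, {"sx": 0.025, "sz": -0.3}, {"sx": 0.025, "sz": -0.5}, {"sx": 0.025, "sz": -0.7}]' > next.json && python3 drive.py next.json && echo '[{"sz": -1.5}, {"sz": -3.5}, {"sz": -5}, {"sz": -5}]' > next.json && python3 drive.py next.json
python3 - <<'E'
from h import *
i=r.camera_info("top");p,d=r.grab_frame("top");cv2.imwrite("pics/t3.png",p[150:310,270:490].repeat(3,0).repeat(3,1))
plan(487.8,-304.2,120,84.6)
E
```

```text
clock: 7.9
tcp_pos: [0.5354, 0.0107, 0.1758]
orientation: [0.087, -3.138, 0.0]
contact_force: [-0.2, -0.0, -2.3]
grip_width: 0.011
gripper_force: 48.9
clock: 8.3
tcp_pos: [0.5379, 0.0116, 0.2802]
orientation: [-0.086, 3.134, -0.001]
contact_force: [0.8, 0.2, -2.0]
grip_width: 0.0109
gripper_force: 49.2
shift [ 0.0666 -0.312   0.1038] rot [-0.     0.003  0.149] clock 8.35 az 93.1
```

View pics/t3.png

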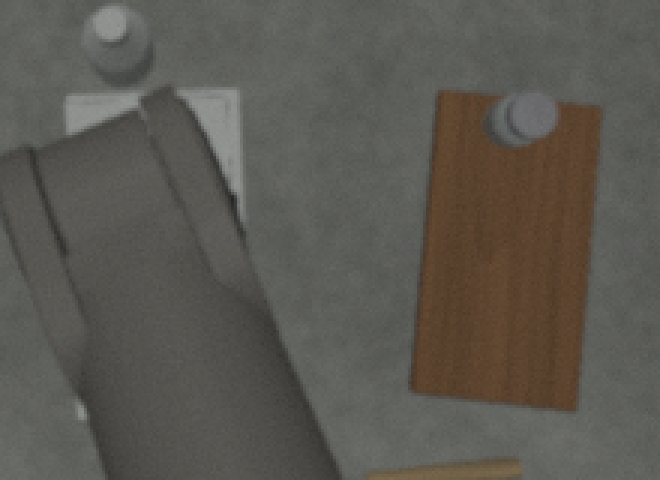

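The panel is off the sealer (about 2 N held), and the board and jar are unchanged. Now carry it to the board.

```bash
echo '[{"sx": 1, "sy": -2, "drz": 0.3}, {"sx": 1.75, "sy": -4.25, "drz": 0.6}, {"sx": 2.5, "sy": -6.5, "drz": 0.9}, {"sx": 3, "sy": -8.75, "drz": 1.2}, {"sx": 3.3, "sy": -11, "drz": 1.49}]' > next.json && python3 drive.py next.json && echo '[{"sy": -2}, {"sy": -3.5}, {"sy": -3.5}, {"sy": -3.5}]' > next.json && python3 drive.py next.json && python3 -c "
from h import *
plan(487.8,-304.2,49.3,84.6)"
```

```text
clock: 8.85
tcp_pos: [0.4802, -0.2141, 0.2743]
orientation: [-0.149, -3.134, -0.001]
contact_force: [1.9, 0.6, -1.7]
grip_width: 0.0109
gripper_force: 49.3
clock: 9.25
tcp_pos: [0.4748, -0.2823, 0.2742]
orientation: [-0.15, -3.135, -0.003]
contact_force: [-0.6, 0.4, -2.2]
grip_width: 0.0109
gripper_force: 49.3
shift [-0.0156 -0.0209  0.1708] rot [ 0.002 -0.003 -0.001] clock 9.25 az 84.5
```

To row units: 0.155 m is 7.75, 0.14 m is 7.

```bash
echo '[{"sx": -0.5, "sy": -0.75, "sz": 1}, {"sx": -0.775, "sy": -1.05, "sz": 3}, {"sx": -0.775, "sy": -1.05, "sz": 5}, {"sx": -0.775, "sy": -1.05, "sz": 7}, {"sx": -0.775, "sy": -1.05, "sz": 7.75}]' > next.json && python3 drive.py next.json && echo '[{"sz": 0.25}, {"sz": 0.45}, {"sz": 0.6}, {"sz": 0.6}]' > next.json && python3 drive.py next.json && python3 -c "
from h import *
plan(487.8,-304.2,49.3,84.6)"
```

```text
clock: 9.75
tcp_pos: [0.4873, -0.3016, 0.1168]
orientation: [-0.143, -3.132, -0.007]
contact_force: [-0.1, 0.6, -2.6]
grip_width: 0.011
gripper_force: 49.2
clock: 10.15
tcp_pos: [0.4902, -0.3047, 0.1102]
orientation: [0.147, 3.136, -0.002]
contact_force: [-0.2, 0.2, -1.4]
grip_width: 0.0108
gripper_force: 49.2
shift [0.0024 0.0003 0.0069] rot [-0.001  0.002  0.   ] clock 10.15 az 84.6
```

To row units: 0.004 m is 0.2, 0.002 m is 0.1.

```bash
echo '[{"sx": 0.05, "sz": 0.1}, {"sx": 0.1, "sz": 0.2}, {"sx": 0.1, "sz": 0.2}, {"sx": 0.1, "sz": 0.2}]' > next.json && python3 drive.py next.json && python3 -c "
from h import *
plan(487.8,-304.2,49.3,84.6)"
```

```text
clock: 10.55
tcp_pos: [0.4874, -0.3044, 0.1051]
orientation: [0.148, 3.138, -0.0]
contact_force: [-0.7, -0.2, -2.4]
grip_width: 0.0106
gripper_force: 49.2
shift [-0.0003  0.0002  0.0018] rot [-0.  0.  0.] clock 10.55 az 84.6
```

To row units: 0.003 m is 0.15, 0.002 m is 0.1.

```bash
echo '[{"sz": 0.05}, {"sz": 0.1}, {"sz": 0.15}, {"sz": 0.15}, {"sz": 0.15}]' > next.json && python3 drive.py next.json
```

```text
clock: 11.05
tcp_pos: [0.4876, -0.3043, 0.1033]
orientation: [-0.147, -3.138, 0.001]
contact_force: [-5.0, 1.9, 11.9]
grip_width: 0.0111
gripper_force: 51.3
```

```bash
echo '[{"sz": -0.05}, {"sz": -0.05}, {"sz": -0.05}, {"sz": -0.05}]' > next.json && python3 drive.py next.json 0.05 && echo '[{"sz": -1.5}, {"sz": -3.5}, {"sz": -5.5}, {"sz": -7.5}, {"sz": -8.5}]' > next.json && python3 drive.py next.json 0.07 && python3 -c "
from h import *
plan(545,12,150,93.2)"
```

```text
clock: 11.45
tcp_pos: [0.4875, -0.3043, 0.1029]
orientation: [-0.147, -3.138, -0.0]
contact_force: [-0.2, 0.2, -0.4]
grip_width: 0.05
gripper_force: 0.0
clock: 11.95
tcp_pos: [0.4887, -0.3045, 0.2767]
orientation: [0.147, 3.134, -0.003]
contact_force: [0.2, -0.2, 0.6]
grip_width: 0.0699
gripper_force: 0.0
shift [-0.0261  0.3205  0.0722] rot [-0.002  0.004 -0.15 ] clock 11.95 az 84.6
```

```bash
echo '[{"sy": 2, "drz": -0.3}, {"sy": 4.5, "drz": -0.6}, {"sx": -0.5, "sy": 7, "drz": -0.9}, {"sx": -0.75, "sy": 9.5, "drz": -1.2}, {"sx": -1, "sy": 12, "drz": -1.5}]' > next.json && python3 drive.py next.json && echo '[{"sy": 2, "sz": 1}, {"sy": 4, "sz": 1.5}, {"sy": 4, "sz": 1.5}, {"sy": 4, "sz": 1.5}]' > next.json && python3 drive.py next.json
python3 - <<'E'
from h import *
i=r.camera_info("top");p,d=r.grab_frame("top");P=cloud(i,d);Z=P[...,2]
hsv=cv2.cvtColor(p,cv2.COLOR_BGR2HSV)
m=(abs(P[...,0]-.49)<.12)&(abs(P[...,1]+.305)<.1)
for n,lo,hi,z in(("plate",.0205,.03,.024),("rib",.045,.058,.052)):
    k=m&(Z>lo)&(Z<hi);k[:, :405]=0
    if k.sum()>20:print(n,rect(i,blob(k),z),np.median(Z[k]),k.sum())
k=m&(Z>.0205)&(Z<.03);A=np.c_[P[k][:,:2],np.ones(k.sum())];print("plane",np.linalg.lstsq(A,P[k][:,2],rcond=None)[0])
m=(abs(P[...,0]-.63)<.05)&(abs(P[...,1]+.303)<.05)&(Z>.09);print("jar",rect(i,blob(m),.108))
i=r.camera_info("wrist");p,d=r.grab_frame("wrist");cv2.imwrite("pics/w4.png",p);np.save("pics/w4.npy",d);P=cloud(i,d);Z=P[...,2]
m=(abs(Z-.072)<.006)&(abs(P[...,0]-.54)<.12)&(abs(P[...,1]-.012)<.04)&(p.mean(2)<90);print("pack",m.sum(),rect(i,blob(m),.072),np.median(Z[m]))
plan(571.9,12.5,46,93.2)
E
```

```text
clock: 12.45
tcp_pos: [0.5297, -0.0669, 0.2731]
orientation: [-0.089, 3.14, -0.0]
contact_force: [0.5, 0.4, 0.3]
grip_width: 0.0699
gripper_force: 0.0
clock: 12.85
tcp_pos: [0.5249, 0.0121, 0.2428]
orientation: [0.093, -3.14, 0.0]
contact_force: [0.1, -0.5, 0.0]
grip_width: 0.0698
gripper_force: 0.0
plate [ 488.  -301.3  183.1  135.6   -7.3] 0.024110656763171485 2951
rib [ 487.4 -301.    69.2   13.7   -5.4] 0.05188571303062949 138
plane [-0.00154576  0.00166516  0.02538492]
jar [ 629.9 -303.1   41.3   38.7  -44.4]
pack 5988 [545.    8.6 145.1  41.5   3.5] 0.07213974761284518
shift [-0.0466  0.0002  0.1431] rot [-0.001  0.    -0.001] clock 12.95 az 93.1
```

View pics/w4.png

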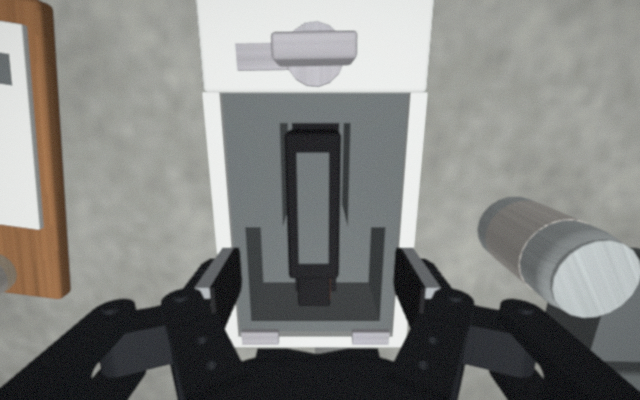

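The wrist view shows the pack in its bay, body at (313,205) and narrow end at (315,290), with open slots on both sides. The panel is flat on the board and the jar hasn't moved.

```bash
echo '[{"sx": -1.5, "sy": -0.05, "sz": 1}, {"sx": -2.15, "sy": -0.05, "sz": 2.5}, {"sx": -2.15, "sy": -0.05, "sz": 2.5}]' > next.json && python3 drive.py next.json 0.062 && echo '[{"sz": 1.5}, {"sz": 3}, {"sz": 4.25}, {"sz": 4.6}, {"sz": 4.6}]' > next.json && python3 drive.py next.json
```

```text
clock: 13.25
tcp_pos: [0.568, 0.01, 0.1898]
orientation: [0.082, -3.136, 0.0]
contact_force: [-0.8, 0.1, -0.5]
grip_width: 0.0619
gripper_force: 0.0
clock: 13.75
tcp_pos: [0.5677, 0.0112, 0.1025]
orientation: [0.086, -3.139, 0.003]
contact_force: [0.1, -0.8, 0.7]
grip_width: 0.0621
gripper_force: 0.7
```

```bash
echo '[{}, {}, {}, {}, {}]' > next.json && python3 drive.py next.json 0.02 80 && echo '[{"sz": -0.5}, {"sz": -1}, {"sz": -2.5}, {"sz": -4.5}, {"sz": -6.5}]' > next.json && python3 drive.py next.json && echo '[{"sz": -1.5}, {"sz": -1.5}, {"sz": -1.5}]' > next.json && python3 drive.py next.json
python3 - <<'E'
from h import *
i=r.camera_info("wrist");p,d=r.grab_frame("wrist");cv2.imwrite("pics/w5.png",p);P=cloud(i,d);o=r.get_obs()
R=Ro.from_rotvec(o['orientation']);q=R.inv().apply(P.reshape(-1,3)-o['tcp_pos']).reshape(P.shape)
m=(d>0)&(p.mean(2)<80)&(abs(q[...,1])<.03)&(q[...,2]<.1)&(q[...,2]>.02)&(q[...,0]>.015);
c=q[m];print(m.sum(),np.percentile(c,[1,50,99],axis=0).round(4))
plan(480,300,110,91.4)
E
```

```text
clock: 14.25
tcp_pos: [0.5689, 0.0114, 0.1027]
orientation: [-0.086, 3.139, -0.002]
contact_force: [-2.1, -1.4, 8.9]
grip_width: 0.0412
gripper_force: 81.7
clock: 14.75
tcp_pos: [0.5674, 0.0126, 0.2326]
orientation: [0.089, -3.139, -0.001]
contact_force: [0.9, -1.1, -3.4]
grip_width: 0.0414
gripper_force: 81.6
clock: 15.05
tcp_pos: [0.5678, 0.0124, 0.2615]
orientation: [-0.088, 3.14, -0.001]
contact_force: [-0.7, -0.2, -5.0]
grip_width: 0.0412
gripper_force: 82.1
18288 [[ 0.0165 -0.0213  0.0278]
 [ 0.0729 -0.0009  0.0293]
 [ 0.094   0.0197  0.0316]]
shift [0.0708 0.2923 0.0962] rot [-0.    -0.002  0.032] clock 15.1 az 93.2
```

View pics/w5.png

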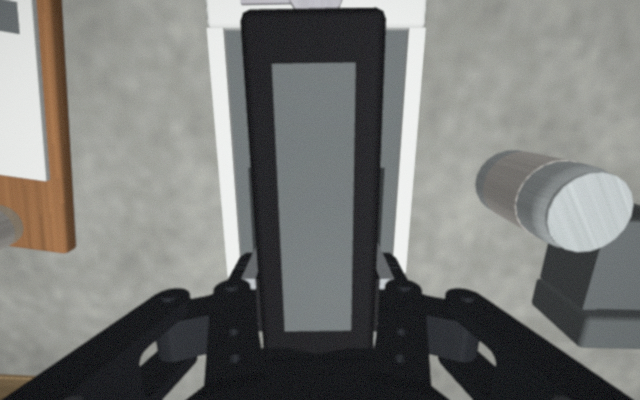

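The pack is gripped straight and level, with its rear end at the top of the view (315,15). Its underside is about 70 mm below the TCP and the tip is 54 mm ahead of it. Carrying it to the charger.

```bash
echo '[{"sx": 0.5, "sy": 2, "drz": 0.1}, {"sx": 1, "sy": 4.25, "drz": 0.2}, {"sx": 1.5, "sy": 6.5, "drz": 0.3}, {"sx": 1.75, "sy": 8.75, "drz": 0.3}, {"sx": 1.75, "sy": 11, "drz": 0.3}]' > next.json && python3 drive.py next.json && echo '[{"sy": 2}, {"sy": 3.9}, {"sy": 3.9}, {"sy": 3.9}]' > next.json && python3 drive.py next.json && python3 -c "
from h import *
plan(518,308,18,91.4)"
```

```text
clock: 15.6
tcp_pos: [0.5188, 0.2311, 0.259]
orientation: [0.042, -3.138, 0.003]
contact_force: [1.0, 0.2, -3.8]
grip_width: 0.0412
gripper_force: 82.0
clock: 16.0
tcp_pos: [0.5174, 0.3088, 0.2589]
orientation: [0.046, -3.138, 0.002]
contact_force: [0.2, -0.8, -4.8]
grip_width: 0.0413
gripper_force: 82.7
shift [-0.0012 -0.0005  0.1869] rot [-0.002 -0.004  0.005] clock 16.0 az 91.7
```

```bash
echo '[{"sz": 2, "drz": 0.05}, {"sz": 4, "drz": 0.05}, {"sz": 6, "drz": 0.05}, {"sz": 7.5, "drz": 0.05}, {"sz": 8.5, "drz": 0.05}]' > next.json && python3 drive.py next.json && echo '[{"sz": 0.3}, {"sz": 0.6}, {"sz": 0.75}, {"sz": 0.75}]' > next.json && python3 drive.py next.json && echo '[{"sz": 0.05}, {"sz": 0.1}, {"sz": 0.15}, {"sz": 0.15}]' > next.json && python3 drive.py next.json
```

```text
clock: 16.5
tcp_pos: [0.5179, 0.3047, 0.0872]
orientation: [0.03, -3.137, 0.007]
contact_force: [-0.4, 0.1, -3.7]
grip_width: 0.0413
gripper_force: 82.7
clock: 16.9
tcp_pos: [0.5192, 0.3081, 0.0765]
orientation: [-0.033, 3.141, 0.0]
contact_force: [-0.6, -0.3, -3.2]
grip_width: 0.0409
gripper_force: 82.6
clock: 17.3
tcp_pos: [0.5188, 0.3082, 0.0731]
orientation: [-0.033, 3.141, -0.0]
contact_force: [0.3, 0.2, -4.0]
grip_width: 0.0411
gripper_force: 82.6
```

```bash
echo '[{"sz": 0.05}, {"sz": 0.1}, {"sz": 0.15}, {"sz": 0.15}, {"sz": 0.15}]' > next.json && python3 drive.py next.json
```

```text
clock: 17.8
tcp_pos: [0.5188, 0.3084, 0.0711]
orientation: [-0.033, 3.141, -0.001]
contact_force: [-2.8, -3.0, 7.9]
grip_width: 0.0414
gripper_force: 89.5
```

```bash
echo '[{}, {}, {}]' > next.json && python3 drive.py next.json 0.062 && echo '[{"sz": -1.5}, {"sz": -3}, {"sx": 2, "sz": -4}, {"sx": 4, "sz": -4}, {"sx": 4, "sz": -4}]' > next.json && python3 drive.py next.json
python3 - <<'E'
from h import *
i=r.camera_info("top");p,d=r.grab_frame("top");cv2.imwrite("pics/t6.png",p[130:290,120:340].repeat(3,0).repeat(3,1))
i=r.camera_info("wrist");p,d=r.grab_frame("wrist");cv2.imwrite("pics/w6.png",p);P=cloud(i,d);Z=P[...,2]
m=(abs(Z-.04)<.006)&(abs(P[...,0]-.49)<.12)&(abs(P[...,1]-.308)<.05);print("pack",rect(i,blob(m),.04),np.median(Z[m]),P[m][:,0].min())
i=r.camera_info("side");p,d=r.grab_frame("side");cv2.imwrite("pics/s6.png",p[200:400,140:420].repeat(2,0).repeat(2,1))
plan(459,308,26,91.4)
E
```

```text
clock: 18.1
tcp_pos: [0.5189, 0.3085, 0.0702]
orientation: [-0.033, 3.141, 0.001]
contact_force: [0.2, 0.1, 0.3]
grip_width: 0.0622
gripper_force: 0.0
clock: 18.6
tcp_pos: [0.4336, 0.3071, 0.1505]
orientation: [0.043, -3.139, 0.002]
contact_force: [-0.3, 0.2, 0.3]
grip_width: 0.0619
gripper_force: 0.0
pack [472.5 306.7 103.7  41.4   2.2] 0.04054073434540844 0.4217946922998308
shift [-0.0195  0.001   0.0702] rot [ 0.     0.001 -0.003] clock 18.75 az 91.2
```

View pics/t6.png

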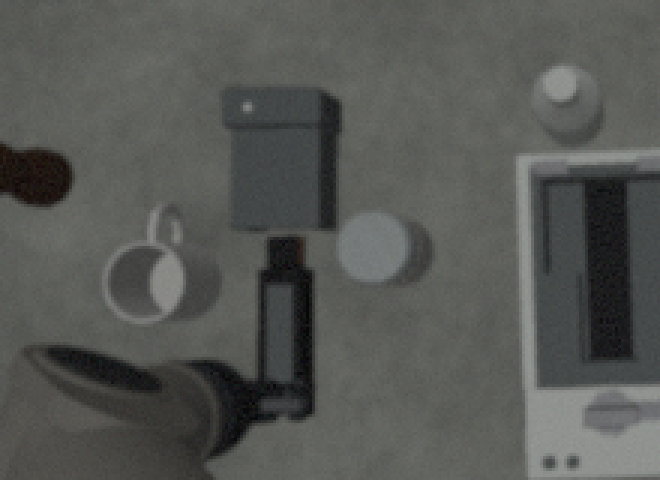

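The top view shows the pack on the counter, tip at (285,238), just in front of the hood mouth (row 230). The tin, mug and bottle are undisturbed. Next I'll check the lateral alignment in the same camera before pushing.

Run:
```python
from h import *
i=r.camera_info("top");p,d=r.grab_frame("top");P=cloud(i,d);Z=P[...,2];X,Y=P[...,0]*1e3,P[...,1]*1e3
def mid(m,x0,x1,n):
    o=[]
    for a in range(x0,x1,6):
        k=m&(X>=a)&(X<a+6)
        if k.sum()>8:o.append((a+3,(Y[k].min()+Y[k].max())/2,np.ptp(Y[k])))
    o=np.array(o)
    if len(o)<3:print(n,o);return
    q=np.polyfit(o[:,0],o[:,1],1);print(n,"mid y@580",np.polyval(q,580).round(1),"deg",np.degrees(np.arctan(q[0])).round(2),"width",np.median(o[:,2]).round(1),len(o))
b=(Y>240)&(Y<370)
mid(b&(abs(Z-.062)<.003),585,660,"hood");mid(b&(abs(Z-.075)<.003),662,705,"block")
mid(b&(abs(Z-.04)<.004)&(Y>270)&(Y<345),500,550,"body");mid(b&(abs(Z-.034)<.004)&(Y>280)&(Y<340),550,575,"nose")
k=b&(abs(Z-.034)<.004)&(X>540)&(X<590)&(Y>285)&(Y<335);print("tip x",X[k].max())
k=b&(abs(Z-.062)<.003);print("mouth x",X[k].min())
```

```text
hood mid y@580 310.4 deg 0.41 width 78.5 13
block mid y@580 346.1 deg -16.93 width 86.3 7
body mid y@580 311.9 deg 2.9 width 39.2 7
nose mid y@580 311.4 deg 1.36 width 24.7 4
tip x 570.9698935089659
mouth x 576.7178950527579
```

Careful with the scale: shifts go in units of 20 mm and turns go in units of 0.1 rad. That gives: 0.072 m is 3.6, -0.0175 m is -0.875.

```bash
echo '[{"sx": -0.875, "sz": 1.5}, {"sx": -0.875, "sz": 2.75}, {"sx": -0.875, "sz": 3.4}, {"sx": -0.875, "sz": 3.6}, {"sx": -0.875, "sz": 3.6}]' > next.json && python3 drive.py next.json && echo '[{}, {}, {}, {}, {}]' > next.json && python3 drive.py next.json 0.02 60 && echo '[{"sx": -0.5}, {"sx": -1}, {"sx": -1.5}, {"sx": -2}, {"sx": -2.5}]' > next.json && python3 drive.py next.json  && echo '[{"sx": -0.4}, {"sx": -0.8}, {"sx": -1.2}, {"sx": -1.2}]' > next.json && python3 drive.py next.json
```

```text
clock: 19.3
tcp_pos: [0.4562, 0.3071, 0.0778]
orientation: [0.033, -3.141, 0.0]
contact_force: [-0.5, -0.1, 0.2]
grip_width: 0.0623
gripper_force: 0.0
clock: 19.8
tcp_pos: [0.4567, 0.3073, 0.0792]
orientation: [-0.033, 3.14, 0.001]
contact_force: [-0.6, -1.2, 7.1]
grip_width: 0.041
gripper_force: 62.3
clock: 20.3
tcp_pos: [0.5035, 0.3097, 0.0792]
orientation: [0.038, -3.138, -0.001]
contact_force: [-11.3, -0.6, 12.3]
grip_width: 0.0408
gripper_force: 63.1
clock: 20.7
tcp_pos: [0.5295, 0.31, 0.0792]
orientation: [0.035, -3.141, -0.003]
contact_force: [-4.3, 0.6, 7.0]
grip_width: 0.0413
gripper_force: 62.6
```

To row units: -0.009 m is -0.45, -0.006 m is -0.3.

```bash
echo '[{"sx": -0.15}, {"sx": -0.3}, {"sx": -0.45}, {"sx": -0.45}]' > next.json && python3 drive.py next.json && echo '[{"sx": -0.1}, {"sx": -0.2}, {"sx": -0.2}]' > next.json && python3 drive.py next.json
```

```text
clock: 21.1
tcp_pos: [0.5372, 0.3103, 0.0792]
orientation: [0.036, -3.139, -0.002]
contact_force: [-7.9, 1.1, 9.1]
grip_width: 0.0411
gripper_force: 62.8
clock: 21.4
tcp_pos: [0.5409, 0.3105, 0.0792]
orientation: [0.037, -3.139, -0.002]
contact_force: [-8.6, 0.5, 9.7]
grip_width: 0.0412
gripper_force: 62.8
```

To row units: -0.003 m is -0.15, -0.002 m is -0.1.

```bash
echo '[{"sx": -0.05}, {"sx": -0.1}, {"sx": -0.15}, {"sx": -0.15}]' > next.json && python3 drive.py next.json && echo '[{"sx": -0.05}, {"sx": -0.1}, {"sx": -0.15}, {"sx": -0.15}]' > next.json && python3 drive.py next.json
```

```text
clock: 21.8
tcp_pos: [0.5421, 0.3106, 0.0792]
orientation: [0.038, -3.136, 0.0]
contact_force: [-14.5, -1.9, 14.3]
grip_width: 0.0412
gripper_force: 63.4
clock: 22.2
tcp_pos: [0.5424, 0.3107, 0.0792]
orientation: [0.039, -3.132, 0.003]
contact_force: [-23.0, -4.0, 22.4]
grip_width: 0.0411
gripper_force: 64.4
```

```bash
echo '[{}, {}, {}]' > next.json && python3 drive.py next.json 0.065 && echo '[{"sx": 0.25, "sz": -1.5}, {"sx": 0.25, "sz": -3.5}, {"sx": 1, "sz": -5.5}, {"sx": 2.5, "sz": -6.5}, {"sx": 2.5, "sz": -6.5}]' > next.json && python3 drive.py next.json
python3 - <<'E'
from h import *
i=r.camera_info("wrist");p,d=r.grab_frame("wrist");cv2.imwrite("pics/w7.png",p);P=cloud(i,d);Z=P[...,2]*1e3;X,Y=P[...,0]*1e3,P[...,1]*1e3
m=(abs(Z-40)<5)&(abs(Y-310)<40)&(X>450)&(X<600)
k=m&(abs(Y-310)<12);print("pack rear x",np.percentile(X[k],[1,99]).round(1),"z",np.median(Z[k]),"y",np.percentile(Y[m],[1,99]).round(1),rect(i,blob(m),.04))
k=(abs(Z-62)<4)&(abs(Y-310)<40)&(X>550);print("hood edge",X[k].min() if k.any() else None)
E
```

```text
clock: 22.5
tcp_pos: [0.5501, 0.3086, 0.0782]
orientation: [-0.032, 3.14, 0.0]
contact_force: [0.6, -0.0, 0.2]
grip_width: 0.0649
gripper_force: 0.0
clock: 23.0
tcp_pos: [0.4975, 0.3097, 0.2115]
orientation: [-0.038, 3.138, 0.004]
contact_force: [-0.1, -0.3, 0.1]
grip_width: 0.0647
gripper_force: 0.0
pack rear x [507.8 584. ] z 40.70017793935362 y [275.9 342.2] [545.4 310.8  79.2  41.6   1.3]
hood edge 576.0815878577426
```

View pics/w7.png

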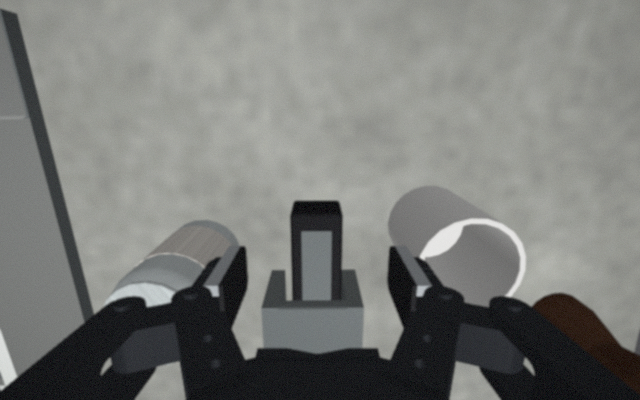

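The wrist view shows the pack seated in the hood with its free end at (316,205). About 70 mm sticks out (rear x≈507, mouth ≈577), and the tin and mug are still standing. Final check with the top camera, then hand in.

To row units: -0.08 m is -4, 0.05 m is 2.5.

```bash
echo '[{"sx": 1.5, "sz": -2}, {"sx": 2.5, "sz": -4}, {"sx": 2.5, "sz": -4}, {"sx": 2.5, "sz": -4}]' > next.json && python3 drive.py next.json
python3 - <<'E'
from h import *
i=r.camera_info("top");p,d=r.grab_frame("top");P=cloud(i,d);Z=P[...,2]
for n,x,y,z in(("jar",.630,-.303,.108),("tin",.560,.208,.11),("mug",.527,.411,.09),("bottle",.679,.044,.17),("rib",.4875,-.302,.052),("pack",.54,.31,.04)):
    m=(abs(P[...,0]-x)<.05)&(abs(P[...,1]-y)<.05)&(abs(Z-z)<(.01 if n!="bottle" else .06))
    print(n,rect(i,blob(m),z) if m.sum()>9 else m.sum())
print(r.get_obs()['clock'],r.get_obs()['contact_force'])
E
```

```text
clock: 23.45
tcp_pos: [0.4504, 0.3064, 0.2881]
orientation: [-0.032, 3.14, 0.0]
contact_force: [-0.1, -0.5, -0.8]
grip_width: 0.0646
gripper_force: 0.0
jar [ 629.3 -303.7   40.1   38.   -89.2]
tin [560.5 207.4  62.1  61.5  60.3]
mug [527.5 411.   74.1  67.5 -88.9]
bottle [680.2  43.8  50.7  47.9   1.1]
rib [ 487.4 -300.7   69.2   14.4   -5.6]
pack [542.9 309.5  70.6  44.2   2.3]
23.5 [-0.00188632  0.27599392  0.02732419]
```

Everything stands where it should, so I'm handing in.

```bash
python3 -c "
from bench import r
print(r.hand_in())"
```

```text
the job is handed in; nothing more can be done
None
```

The job is handed in at about 23.5 s: latch turned a quarter turn, panel flat and handle up on the board, battery pack pushed against the charger's end stop and released, and the jar, tin, mug and bottle where they started; the hand-in returned no verdict.

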